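Fit the missing spring keeper on the sieve stack's cover clamp

TASK

The cover of the sieve stack is clamped on one side only: take the loose C-shaped keeper from the bench, press the open clamp's spring cup down with it and slide it sideways, gap first, onto the stud under the head until it is fully home, then let the spring lift it up against the head, so that it stays clamped there, level and pointing straight in. Be gentle: never push on the clamp with more than 20 N, and leave the other things on the bench where they are.

Things in the scene. Friction and masses are not known exactly. Their poses are not given: they have to be found in the camera images.
- stack: Stack of round aluminium sieves on a receiver pan (180 dia, 46 high), fixed to the bench; origin under its centre, z up. Tiers nest into the pan by varying depths: all above the pan stands 0 to 26 mm higher than the lowest heights given here and below (not measured; find it by feel or sight). Cover top 126, black knob to 147. Two spring clamps on side ears hold the cover: open one on the -x side.
- stud_foot (a point): Point on the bench (z 0) under the open stud's axis, 106 from the stack's centre; axes as the stack's: the keeper slides on along +x, inwards. Upright stud 10 dia; its fixed round head 18 dia, underside at 158.5, top 168.5 (plus 0 to 26). Just under the head, round the stud, a flat steel spring cup, 44 dia, top at 158 (plus the same), on a coil spring on the ear (top at 125).
- fitted_foot (a point): Point on the bench under the other stud, on the +x side, whose keeper is already fitted, as a pattern. Spring cup: slides straight down, takes 2 N to start, then 0.8 N per mm, solid after 8 mm. The keeper goes between cup and head; its lips pass once the cup is at least 6 mm down. When home the spring lifts it about 2.5 mm and the head locks inside the lips.
- keeper: Loose cast aluminium C-shaped (horseshoe) spring keeper, 50 to 100 g, lying flat. Origin: on its underside at the centre of the eye, where the stud's axis lies when home (about 1 mm play). x points out of the gap, z up. C 38 wide; slot 12 wide, splaying to about 22 at the prong tips, which are 17 ahead of the eye. Floor 4 thick; raised rim, and prong lips from 8 to 17 ahead, 6.5 thick.
- keeper_grip (a point): Centre of the keeper's upright grip rib, to be pinched across y: 34 behind the eye (along -x), 23 above the underside; axes as the keeper's. The rib is 24 long (x), 10 thick (y), top 40 above the underside.
- spare_sieve: bystander: loose round aluminium sieve, 160 dia x 42 high, origin under its centre
- scoop: bystander: red plastic scoop, 225 long, 62 wide, 44 high; origin on the bench near the middle, bowl towards its +x
- spatula: bystander: stainless spatula lying flat, about 280 long along its x
- pot: bystander: grey ceramic flower pot, 114 dia x 85 high, origin under its centre
- jar: bystander: lidded glass jar, 76 dia x 110 high, origin under its centre
- brush: bystander: wooden hand brush lying flat along its x, about 200 long
- clay_pot: bystander: small terracotta flower pot, 90 dia x 75 high, origin under its centre
Things that resemble listed ones, but are neither listed nor needed, are in the scene too. Of the things like the keeper, leave any that is blue; of the rest the larger one is meant.

How it is judged:
By the outcome, as a careful person would: the job done as asked, in the order asked, and still so for the second after the job is handed in, with the robot touching nothing.
It also fails if it takes over 51 s, if anything falls off the work surface, if the arm or the gripper's body presses on something with over 40 N, if the wrist force passes 120 N, or if a joint passes its speed limit or range.

ROBOT

A 6-joint arm with a two-finger parallel gripper is mounted at the origin on the work surface. World frame = base frame: x ahead of the robot, y to its left, z up, the work surface at z = 0. Lengths are in m, angles in rad, forces in N, time in s.
With the tool pointing down it reaches from about 0.35 to 1 m from the base axis. Payload 7.1 kg.
Tool frame: the origin (TCP) lies between the finger pads; the fingertips stand 22 mm ahead of it and the grasp point (between the pads) lies 3 mm ahead of it; z points along the fingers, y is the line along which they close (so a half turn about z gives the same grasp; the last joint's range is limited). The gripper opens to 85 mm and grips with 20 to 120 N. Pads are 22 mm wide; open, the fingers measure 114 mm over their backs; the gripper's body (76 mm by 85 mm) begins 54 mm behind the grasp point. The pads swing forward as they close: fully open they stand 13 mm farther back than shut.
Start: joints at [1.121, 0.423, 1.63, -0, 1.089, -0.019], TCP at [0.261, 0.568, 0.253] pointing down, gripper open.
Joint ranges: [-3, 3], [-0.9, 2.11], [0.09, 2.58], [-1.31, 4.45], [0.11, 2.69], [-2.54, 2.54]. Speed limits (rad/s): [2.39, 2.39, 3.01, 3.14, 3.14, 3.14].

INTERFACE

Orientations are given as a rotation vector (axis times angle).
In Python, from rig import manip gives the robot as it stands. The module is installed in compiled form; this text tells all that it offers. Calls block until the motion is done:
- manip.move_to(position, orientation): joint-space move of the TCP to a pose.
- manip.servo_line(position, orientation=None, rate=0.15): straight line of the TCP; orientation=None keeps the orientation; rate is the mean speed in m/s.
- manip.set_joints(angles): joint-space move.
- manip.command_gripper(opening, f_grip=None): finger opening in m; f_grip is the grip in N (None keeps the last); returns when the fingers have stopped.
- manip.hold(seconds).
- manip.solve_ik(position, orientation): joint angles nearest the present ones, or None.
- manip.camera(name): name is "side" or "top" or "wrist"; returns a dict with "image" (480x640x3 uint8, red, green, blue), "fx", "fy", "cx", "cy" (pixels), "cam_to_world" (4x4, takes a point from camera to world coordinates); the wrist camera has in their place "mount" (4x4, takes a point from camera to tool coordinates, whose origin is the TCP and whose axes are the flange's). Camera axes: x right, y down, z forward; pixel columns grow to the right and rows downward; lengths in m; the calibration is good to about 2 mm. A picture is of the moment at which its call begins: read the wrist's pose just before it. There is no depth.
A pose or a line that the arm cannot do raises manip.IKError and nothing moves.
- manip.sign_off(): hands the job in; it is judged then, once.
Readings, each from a call of its own:
- manip.get_time(): time.
- manip.get_joint_positions(): joint angles.
- manip.get_joint_vel(): joint speeds.
- manip.get_tau(): joint torques, N m.
- manip.get_position(): TCP position.
- manip.get_ee_rot(): TCP orientation.
- manip.get_contact_force(): force on the tool from outside, world axes, zero at the start.
- manip.get_torque(): the same for the moment, N m.
- manip.get_width(): finger opening in m.
- manip.get_grip_force(): force on a finger pad.
Only numpy, scipy, OpenCV 4.12 (cv2) and the standard library are available. Lean on these libraries where they do the work, as an engineer would, in place of code of your own. Each camera call takes 0.05 s, during which the arm holds its last target. There are 200 camera calls.

## Working session

There is one attempt and no reset: what is moved stays moved. The work goes in short steps, each a Python script; the robot and the scene stay as the last script left them, time stands still between calls to the robot, and variables do not carry over. Pictures are saved under pics/ and viewed, at most 13 in all, crops included, and the job is handed in when it is done.

```bash
mkdir -p pics; cat > h.py <<'E'
import numpy as np, cv2
from scipy.spatial.transform import Rotation as R
from rig import manip as m
def snap(name,fn=None):
    p=np.array(m.get_position());o=np.array(m.get_ee_rot())
    c=m.camera(name)
    if 'mount' in c:
        T=np.eye(4);T[:3,:3]=R.from_rotvec(o).as_matrix() if o.size==3 else o;T[:3,3]=p
        c['cam_to_world']=T@np.array(c['mount'])
    if fn:
        cv2.imwrite('pics/'+fn+'.png',c['image'][:,:,::-1])
        np.savez('pics/'+fn+'.npz',**{k:np.array(v) for k,v in c.items()})
    return c
def ray(c,u,v):
    T=np.array(c['cam_to_world']);d=T[:3,:3]@np.array([(u-c['cx'])/c['fx'],(v-c['cy'])/c['fy'],1]);return T[:3,3],d
def atz(c,u,v,z):
    o,d=ray(c,u,v);return o+d*(z-o[2])/d[2]
def proj(c,P):
    T=np.array(c['cam_to_world']);q=T[:3,:3].T@(np.array(P)-T[:3,3]);return q[0]/q[2]*c['fx']+c['cx'],q[1]/q[2]*c['fy']+c['cy']
E
python3 - <<'E'
from h import *
for n in('top','side'):
    c=snap(n,n);print(n,c['fx'],np.round(c['cam_to_world'],3).tolist())
print(m.get_ee_rot(),m.get_time())
E
```

```text
top 499.2674038549544 [[0.026, -0.982, 0.189, 0.296], [-1.0, -0.027, -0.002, -0.009], [0.007, -0.189, -0.982, 1.352], [0.0, 0.0, 0.0, 1.0]]
side 467.9034020693565 [[1.0, -0.02, 0.023, 0.502], [-0.03, -0.755, 0.655, -0.675], [0.004, -0.655, -0.756, 0.798], [0.0, 0.0, 0.0, 1.0]]
[-6.71445721e-01 -3.06868577e+00  2.06314491e-03] 0.1
```

View pics/top.png

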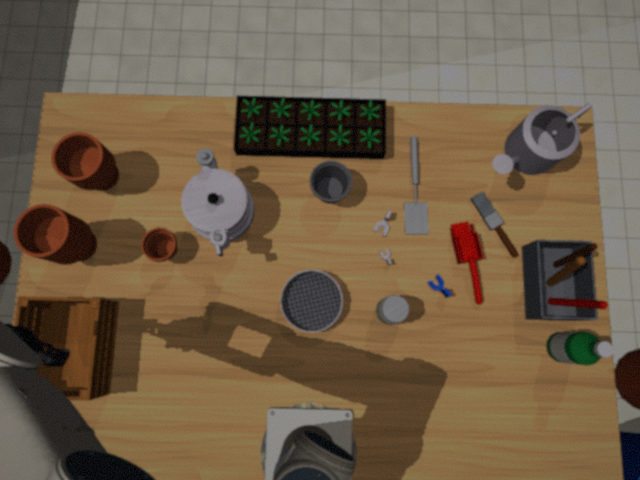

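View pics/side.png

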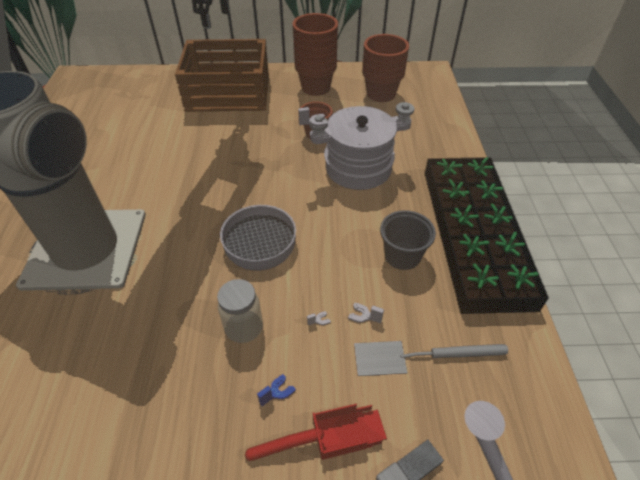

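```bash
python3 - <<'E'
from h import *
t=np.load('pics/top.npz');s=np.load('pics/side.npz')
f=lambda a,u0,v0,w,h,W,H:cv2.resize(a['image'][v0:v0+h,u0:u0+w,::-1],(W,H),interpolation=cv2.INTER_CUBIC)
a=np.hstack([f(t,165,140,100,120,400,480)[:300],f(t,360,200,80,60,400,300)])
b=np.hstack([f(s,290,90,133,100,400,300),f(s,300,295,100,75,400,300)])
a=np.hstack([f(t,170,145,100,100,300,300),f(t,360,200,100,60,500,300)])
cv2.imwrite('pics/c1.png',np.vstack([a,b]))
for z in (.0,.17,.19):print(z,[np.round(atz(t,*p,z),3).tolist() for p in((205,157),(220,236),(384,225),(388,258))])
E
```

```text
0.0 [[0.782, 0.318, 0.0], [0.555, 0.261, 0.0], [0.599, -0.192, 0.0], [0.506, -0.203, 0.0]]
0.17 [[0.721, 0.277, 0.17], [0.523, 0.227, 0.17], [0.561, -0.169, 0.17], [0.48, -0.178, 0.17]]
0.19 [[0.714, 0.272, 0.19], [0.519, 0.223, 0.19], [0.556, -0.166, 0.19], [0.477, -0.176, 0.19]]
```

View pics/c1.png

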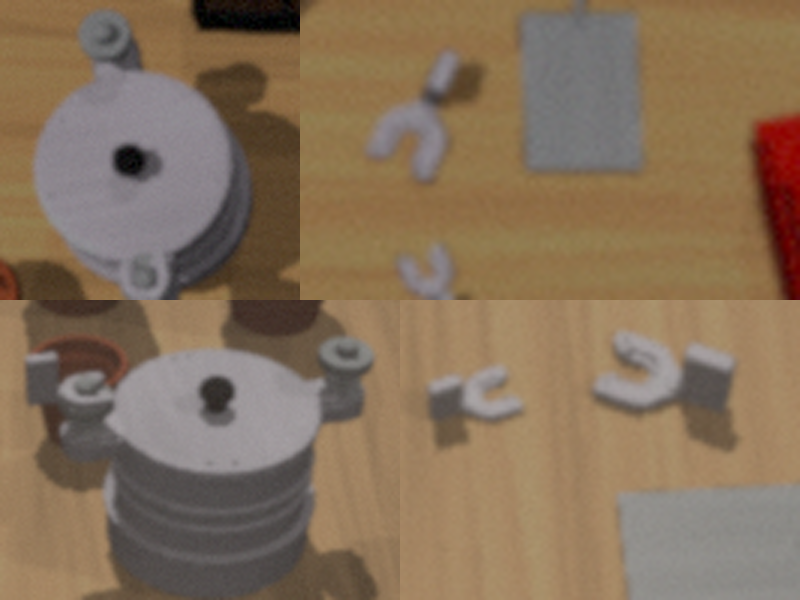

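```bash
cat >> h.py <<'E'
def tri(obs):
    A=np.zeros((3,3));b=np.zeros(3)
    for c,u,v in obs:
        o,d=ray(c,u,v);d=d/np.linalg.norm(d);P=np.eye(3)-np.outer(d,d);A+=P;b+=P@o
    X=np.linalg.solve(A,b);return X,[np.round(np.array(proj(c,X))-[u,v],1) for c,u,v in obs]
def down(yaw):  # tool z down, tool x at yaw
    c,s=np.cos(yaw),np.sin(yaw);return R.from_matrix(np.array([[c,s,0],[s,-c,0],[0,0,-1]])).as_rotvec()
E
python3 - <<'E'
from h import *
t=dict(np.load('pics/top.npz'));s=dict(np.load('pics/side.npz'))
so=tri([(t,205.7,156),(s,405.7,105.3)]);sf=tri([(t,217.7,235.7),(s,320,117.3)]);print(so,sf)
d=sf[0]-so[0];print('sep',np.hypot(*d[:2]),'yaw',np.degrees(np.arctan2(d[1],d[0])))
rib=atz(t,389,213.6,.04);tip=atz(t,379.6,233,.0065);print(rib,tip)
d=tip-rib;ky=np.arctan2(d[1],d[0]);print(np.linalg.norm(d[:2]),np.degrees(ky))
for flip in(0,np.pi):
    print(m.solve_ik([rib[0],rib[1],.25],down(ky+flip)),m.solve_ik([.75,.28,.2],down(np.radians(-166)+flip)))
c=m.camera('wrist');print(np.round(c['mount'],3).tolist(),c['fx'])
E
```

```text
(array([0.72566687, 0.27451252, 0.17268168]), [array([-0., -1.]), array([-1.1,  0.3])]) (array([0.52417978, 0.23193526, 0.17265079]), [array([-0.1, -0.6]), array([-0.7,  0.2])])
sep 0.20593657513821303 yaw -168.06807413595004
[ 0.62158771 -0.19972108  0.04      ] [ 0.57426532 -0.17867437  0.0065    ]
0.051791626990308016 156.02281315598597
[-3.29116748e-01  4.67349407e-01  1.56695499e+00 -4.44089210e-16
  1.10728826e+00 -1.48143222e+00] [ 0.34244358  0.73637401  1.21151855  0.          1.19370009 -1.47269884]
[-0.32911675  0.46734941  1.56695499  0.          1.10728826  1.66016043] [ 3.42443584e-01  7.36374011e-01  1.21151855e+00 -8.88178420e-16
  1.19370009e+00  1.66889382e+00]
[[0.001, -0.96, -0.281, 0.072], [1.0, 0.002, -0.001, 0.001], [0.001, -0.281, 0.96, -0.121], [0.0, 0.0, 0.0, 1.0]] 365.7808674474617
```

```bash
python3 - <<'E'
from h import *
y=np.radians(156)
m.move_to([.622,-.2,.17],down(y));c=snap('wrist','w1');print(m.get_time(),m.get_contact_force())
print([proj(c,p) for p in([.622,-.2,.04],[.574,-.179,0.0065])])
E
```

```text
3.1917 [ 0.68531412  0.11937905 -0.25435063]
[(np.float64(318.4260677298931), np.float64(238.87698412025776)), (np.float64(318.3403456376792), np.float64(160.54684626537718))]
```

View pics/w1.png

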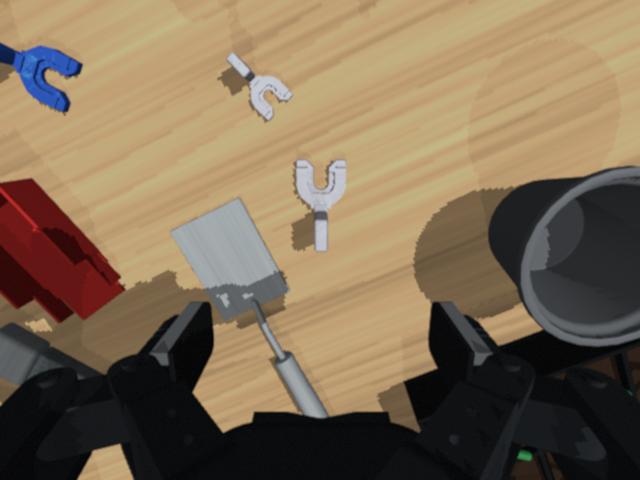

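```bash
python3 - <<'E'
from h import *
c=dict(np.load('pics/w1.npz'))
im=c['image'][150:260,280:360,::-1];cv2.imwrite('pics/w1c.png',cv2.resize(im,None,fx=5.4,fy=5.4,interpolation=cv2.INTER_CUBIC))
a=atz(c,320.3,213,.04);b=atz(c,321,250,.04);t=atz(c,321.3,160,.0065);print(a,b,np.linalg.norm(a-b),t)
d=t-(a+b)/2;print(np.linalg.norm(d[:2]),np.degrees(np.arctan2(d[1],d[0])), (a+b)/2, np.degrees(np.arctan2(*(a-b)[1::-1])))
E
```

```text
[ 0.60533825 -0.19116155  0.04      ] [ 0.63035885 -0.20168802  0.04      ] 0.027144744919522717 [ 0.57453841 -0.1767759   0.0065    ]
0.047558875512332746 155.5972147900759 [ 0.61784855 -0.19642478  0.04      ] 157.18291852701893
```

View pics/w1c.png

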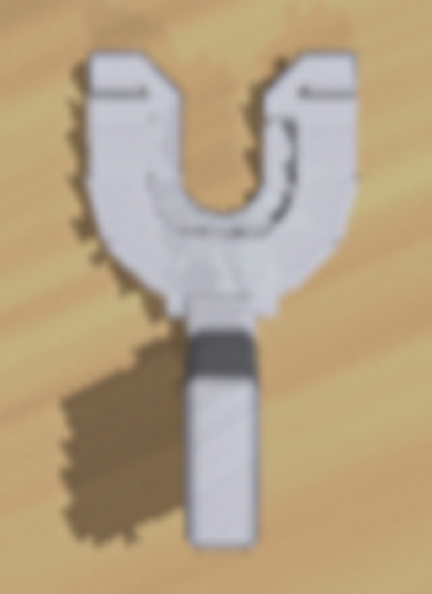

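```bash
python3 - <<'E'
from h import *
c=dict(np.load('pics/w1.npz'))
a=atz(c,321.1,220,.04);b=atz(c,321.1,251.3,.04);t=atz(c,321.1,159.6,.0065)
g=(a+b)/2;y=np.radians(156);ux=np.array([np.cos(y),np.sin(y),0])
g2=t-ux*.051;print(np.linalg.norm(a-b),g,g2)
p=(g+g2)/2;o=down(y)
m.command_gripper(.032)
m.move_to([p[0],p[1],.09],o);m.servo_line([p[0],p[1],.0275],o,rate=.08)
print(m.get_contact_force())
m.command_gripper(0,110);print(m.get_width(),m.get_grip_force(),m.get_contact_force(),m.get_position())
m.servo_line([p[0],p[1],.12],o,rate=.12);print(m.get_width(),m.get_contact_force(),m.get_time())
snap('wrist','w2')
p0=m.get_position();print(p0)
ys=np.radians(-168+0.0);u=np.array([np.cos(ys),np.sin(ys),0])
h=np.array([.7257,.2745,0])-u*.115;h[2]=.26
print(m.solve_ik(h,down(ys)))
E
```

```text
0.023110106273689954 [ 0.62071838 -0.19734829  0.04      ] [ 0.62079548 -0.19753826  0.0065    ]
[ 0.59340063 -0.31516708  0.28034677]
0.00842660404644624 107.31478929519653 [-0.93699942 -0.05687163  4.40911306] [ 0.62136182 -0.19762163  0.02833503]
0.008741929578805615 [ 0.32715673  0.73904604 -1.12995306] 6.35
[ 0.6200465  -0.19720084  0.11896667]
[ 0.32865082  0.84494302  0.87174969  0.          1.42489995 -1.45158502]
```

```bash
python3 - <<'E'
from h import *
ys=np.radians(-168);u=np.array([np.cos(ys),np.sin(ys),0])
p=m.get_position();m.servo_line([p[0],p[1],.26],rate=.25)
h=np.array([.7257,.2745,0])-u*.09;h[2]=.26
m.move_to(h,down(ys));c=snap('wrist','w3');print(m.get_time(),m.get_position(),m.get_contact_force(),m.get_torque())
print(proj(c,[.7257,.2745,.1727]),proj(c,[.524,.232,.1727]))
E
```

```text
9.0667 [0.81417827 0.29130894 0.26036782] [ 0.09904795 -0.61622711 -0.76903184] [ 0.00695555 -0.05974556 -0.07997295]
(np.float64(322.4838351293524), np.float64(97.30834891084154)) (np.float64(323.8244947770951), np.float64(-492.30871406470897))
```

View pics/w3.png

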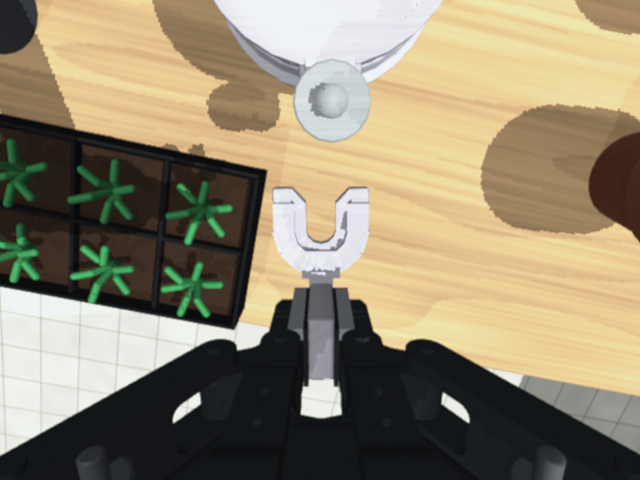

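```bash
python3 - <<'E'
from h import *
p=m.get_position();m.servo_line([p[0],p[1],.33],rate=.25)
m.move_to([.646,.155,.34],down(np.radians(102)));c=snap('wrist','w4');print(m.get_time(),m.get_position())
print(proj(c,[.7257,.2745,.1727]),proj(c,[.524,.232,.1727]))
a=cv2.resize(c['image'][:300,:,::-1],(800,375));
d=np.load('pics/w3.npz')['image'][40:200,260:400,::-1];
cv2.imwrite('pics/w4c.png',np.vstack([a,np.hstack([cv2.resize(d,(197,225)),np.zeros((225,603,3),np.uint8)])]))
E
```

```text
10.8583 [0.64628609 0.15526331 0.33939534]
(np.float64(461.4161138578963), np.float64(94.24923764289616)) (np.float64(179.81826700614673), np.float64(93.02900020275251))
```

View pics/w4c.png

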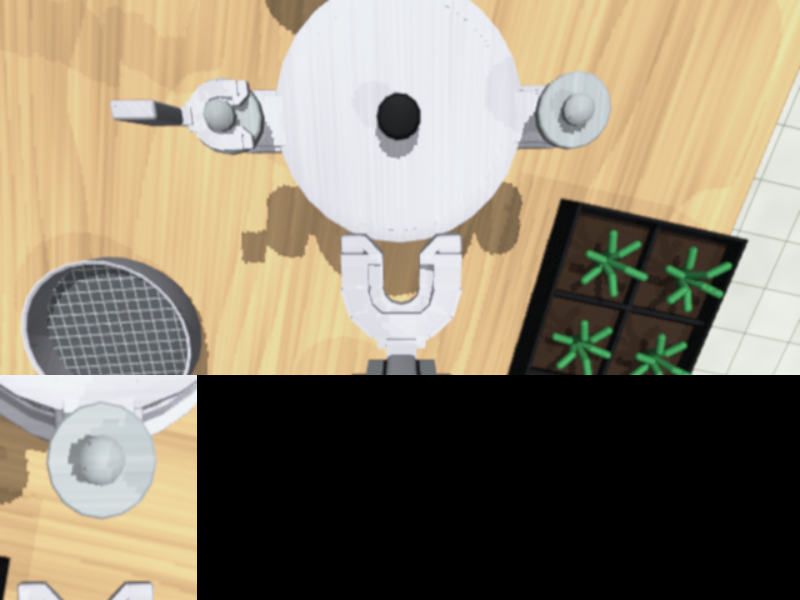

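```bash
python3 - <<'E'
from h import *
a=dict(np.load('pics/w3.npz'));b=dict(np.load('pics/w4.npz'));t=dict(np.load('pics/top.npz'));s=dict(np.load('pics/side.npz'))
print('head',tri([(a,333.2,100.4),(b,463.2,87.2)]));print('cup',tri([(a,332,100.4),(b,459.6,88)]))
print('head4',tri([(a,333.2,100.4),(b,463.2,87.2),(t,205.7,156),(s,405.7,105.3)]))
for z in(.165,.17,.175,.18,.185,.19):
    P=atz(b,463.2,87.2,z);Q=atz(b,175.2,91.2,z);d=Q-P;A=atz(a,333.2,100.4,z)
    print(z,P,A,np.hypot(*d[:2]),np.degrees(np.arctan2(d[1],d[0])))
# keeper in hand: tool-frame position of tip mid from w3
ys=np.radians(-168)
for c,uv in((a,(321,187)),(b,((341+461)/2/1.25,236/1.25))):
    T=c['cam_to_world'];M=c['mount'];d=M[:3,:3]@[(uv[0]-c['cx'])/c['fx'],(uv[1]-c['cy'])/c['fy'],1];o=M[:3,3]
    for zt in(.0195,.026-.0065+.002): print('tip tool',o+d*(zt-o[2])/d[2])
E
```

```text
head (array([0.72599165, 0.28008331, 0.17063384]), [array([-0.7,  0.1]), array([-0. , -0.6])])
cup (array([0.72551708, 0.27977611, 0.16491777]), [array([-0.2,  0. ]), array([-0. , -0.1])])
head4 (array([0.72645512, 0.27861648, 0.16961314]), [array([-3.6,  0.6]), array([-0.6,  1.9]), array([-1.4, -1. ]), array([-1.2,  0.5])])
0.165 [0.72798066 0.28077163 0.165     ] [0.72535072 0.28050882 0.165     ] 0.21579993721808283 -167.13162953435324
0.17 [0.72634097 0.27984402 0.17      ] [0.72578759 0.28044526 0.17      ] 0.2121420500208852 -167.13162953435324
0.175 [0.72470128 0.27891641 0.175     ] [0.72622446 0.2803817  0.175     ] 0.20848416282368773 -167.13162953435324
0.18 [0.7230616 0.2779888 0.18     ] [0.72666133 0.28031813 0.18      ] 0.2048262756264901 -167.13162953435324
0.185 [0.72142191 0.27706119 0.185     ] [0.7270982  0.28025457 0.185     ] 0.20116838842929238 -167.13162953435324
0.19 [0.71978222 0.27613357 0.19      ] [0.72753507 0.28019101 0.19      ] 0.1975105012320948 -167.13162953435324
tip tool [0.05181167 0.00106003 0.0195    ]
tip tool [0.05153456 0.00105985 0.0215    ]
tip tool [0.05209538 0.00012802 0.0195    ]
tip tool [0.05180464 0.00012743 0.0215    ]
```

```bash
python3 - <<'E'
from h import *
ys=np.radians(-167.1);u=np.array([np.cos(ys),np.sin(ys),0]);S=np.array([.7258,.2801,0])
o=down(ys)
m.move_to(np.r_[(S-u*(.09))[:2],.30],o)
m.servo_line(np.r_[(S-u*(.0345+.028))[:2],.204],o,rate=.12)
m.hold(.2)
print(m.get_time(),m.get_position(),m.get_contact_force(),m.get_torque())
c=snap('wrist','w5')
i=c['image'][20:270,200:440,::-1];cv2.imwrite('pics/w5c.png',cv2.resize(i,(576,600),interpolation=cv2.INTER_CUBIC))
E
```

```text
13.3583 [0.78725602 0.29421    0.20508052] [ 0.25420522  0.11782557 -0.09511673] [ 0.0246899  -0.00403267  0.05662361]
```

View pics/w5c.png

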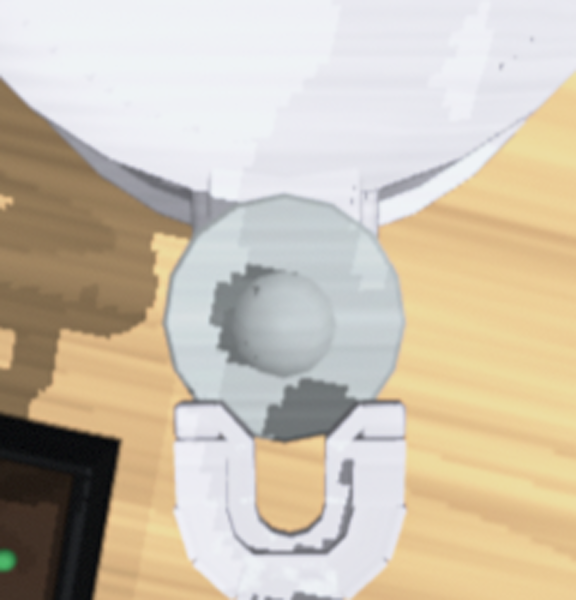

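```bash
cat >> h.py <<'E'
ys=np.radians(-167.1);u=np.array([np.cos(ys),np.sin(ys),0]);v=np.array([np.sin(ys),-np.cos(ys),0]) # v = tool y
o=down(ys)
def rd(): return np.round(np.array(m.get_contact_force()),2)
E
python3 - <<'E'
from h import *
c=dict(np.load('pics/w5.npz'));f=lambda x,y,z:atz(c,200+x/2.4,20+y/2.4,z)
H=f(284.5,325,.1705);K=f(289.5,402,.183);C=f(284,317,.1605)
print(H,C,K);print('tip-head along u',(K-H)@u,'cup',(K-C)@u,'lat',(K-H)@v,(K-C)@v, 'tip from tcp',(K-np.array(m.get_position()))@u)
for n,a,b in(('cup diam',f(164,317,.1605),f(404,317,.1605)),('cupx',f(284,195,.1605),f(284,440,.1605))):print(n,np.linalg.norm(a-b))
E
```

```text
[0.72612285 0.28024029 0.1705    ] [0.72531294 0.27989436 0.1605    ] [0.73712449 0.28367186 0.183     ]
tip-head along u -0.011490074538436038 cup -0.012356771794274576 lat 0.0008888430586054702 0.0010452277403201796 tip from tcp 0.05105964689686304
cup diam 0.04391515064267663
cupx 0.04369025899363381
```

```bash
python3 - <<'E'
from h import *
p=np.array(m.get_position())-.001*v
cmd=np.r_[p[:2],.204]
m.servo_line(cmd,o,rate=.03);m.hold(.15);b=np.mean([rd() for _ in range(5)],0);print('base',b)
cmd[2]=.191;m.servo_line(cmd,o,rate=.05);print(m.get_position(),rd()-b)
for i in range(16):
    F=rd()[2]-b[2]
    if F>7.0: break
    cmd[2]-=.001 if F<5.5 else .0005
    m.servo_line(cmd,o,rate=.02)
    print(round(cmd[2],4),np.round(m.get_position(),4),rd()-b)
m.hold(.1);print(rd()-b,m.get_time(),m.get_torque(),m.get_position());np.save('b.npy',b);np.save('cmd.npy',cmd)
E
```

```text
base [-0.29  0.87 -0.27]
[0.78709908 0.29312041 0.19080968] [-1.47 -1.16  2.23]
0.19 [0.7872 0.2932 0.1903] [-1.72 -0.79  2.37]
0.189 [0.7873 0.2932 0.1892] [-0.83 -1.44  4.24]
0.188 [0.7874 0.2932 0.1882] [-0.89 -1.45  4.13]
0.187 [0.7874 0.2932 0.1872] [-0.79 -0.53  5.18]
0.186 [0.7874 0.2932 0.1863] [-1.39 -1.11  6.47]
0.1855 [0.7874 0.2932 0.1859] [-2.05 -1.22  5.87]
0.185 [0.7874 0.2933 0.1855] [-1.85 -1.32  6.19]
0.1845 [0.7874 0.2932 0.185 ] [-1.25 -1.28  6.43]
0.184 [0.7874 0.2933 0.1847] [-1.64 -0.66  7.16]
[-0.71 -1.45  6.32] 16.5667 [-0.18558329  0.71947717  0.01014624] [0.78744723 0.29326616 0.18465991]
```

```bash
python3 - <<'E'
from h import *
b=np.load('b.npy');cmd=np.load('cmd.npy')
F=lambda n=6:np.mean([(m.hold(.02),rd())[1] for _ in range(n)],0)-b
for i in range(6):
    f=F()
    if f[2]>7.7: break
    cmd[2]-=.0006; m.servo_line(cmd,o,rate=.02)
print(cmd,m.get_position(),F(),m.get_torque(),m.get_time())
f0=F();s=0
while s<.0125:
    cmd[:2]+=u[:2]*.0015;s+=.0015;m.servo_line(cmd,o,rate=.03)
    f=F(3);print(round(s,4),np.round(m.get_position(),4),'ax %.1f lat %.1f z %.1f'%((f)@u,f@v,f[2]))
    if abs((f-f0)@u)>5 or f[2]>12: print('stop');break
print(m.get_time());np.save('cmd.npy',cmd)
c=snap('wrist','w6');i=c['image'][20:270,200:440,::-1];cv2.imwrite('pics/w6c.png',cv2.resize(i,(576,600),interpolation=cv2.INTER_CUBIC))
E
```

```text
[0.78732122 0.29321195 0.1828    ] [0.78749842 0.29328278 0.18413557] [-2.85166667 -2.00666667  9.78333333] [-0.27475559  0.93542826  0.01895339] 17.4667
0.0015 [0.7872 0.2932 0.1844] ax -1.0 lat -1.1 z 8.1
0.003 [0.7862 0.293  0.1846] ax -3.2 lat -1.0 z 7.1
stop
18.1667
```

View pics/w6c.png

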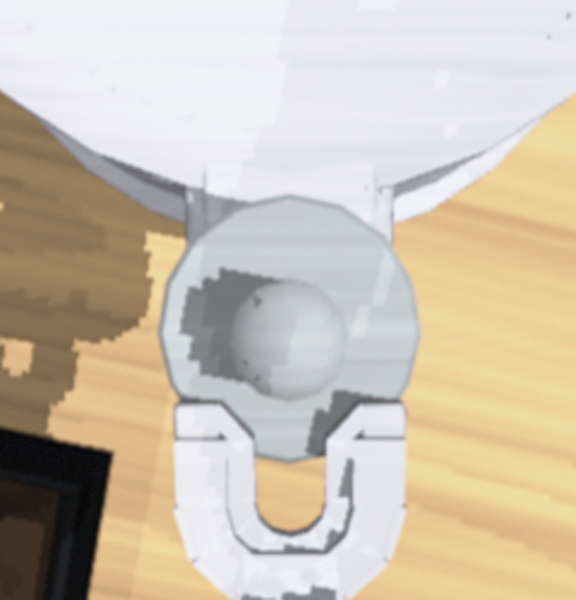

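```bash
cat > slide.py <<'E'
from h import *
b=np.load('b.npy');cmd=np.load('cmd.npy')
F=lambda n=4:np.mean([(m.hold(.02),rd())[1] for _ in range(n)],0)-b
G=np.array(m.get_position())
tgt=np.array([.7872,.2932,0])+u*.0289  # TCP home estimate
for i in range(26):
    cmd[:2]+=u[:2]*.0015;m.servo_line(cmd,o,rate=.03)
    f=F();p=np.array(m.get_position());r=(tgt-p)@u
    print('left %.1f lat %.2f z %.4f | ax %.1f lat %.1f z %.1f'%(r*1e3,(p-tgt)@v*1e3,p[2],f@u,f@v,f[2]))
    if f@u<-8 or abs(f@v)>6 or f[2]>12: print('stop');break
    if f[2]<6.9: cmd[2]-=.0003
    if f[2]>8.1: cmd[2]+=.0003
    if r<-.003: break
print(m.get_time(),cmd);np.save('cmd.npy',cmd)
E
python3 slide.py
```

```text
left 26.5 lat 0.05 z 0.1846 | ax -3.2 lat -1.2 z 7.2
left 24.9 lat -0.00 z 0.1846 | ax -3.1 lat -0.6 z 7.4
left 23.5 lat 0.00 z 0.1846 | ax -3.7 lat -0.8 z 7.6
left 22.0 lat 0.03 z 0.1846 | ax -3.5 lat -0.9 z 7.7
left 20.5 lat 0.03 z 0.1846 | ax -2.8 lat -1.0 z 7.3
left 19.0 lat 0.03 z 0.1846 | ax -2.9 lat -1.6 z 7.4
left 17.5 lat 0.03 z 0.1847 | ax -3.5 lat -1.0 z 7.2
left 16.0 lat 0.02 z 0.1846 | ax -3.2 lat -0.9 z 7.4
left 14.5 lat 0.01 z 0.1846 | ax -2.9 lat -1.0 z 7.5
left 13.0 lat 0.03 z 0.1846 | ax -3.6 lat -1.0 z 7.3
left 11.5 lat 0.04 z 0.1846 | ax -2.9 lat -0.9 z 7.9
left 10.0 lat 0.04 z 0.1846 | ax -3.4 lat -0.7 z 7.3
left 8.5 lat 0.07 z 0.1846 | ax -3.6 lat -0.8 z 7.2
left 7.0 lat 0.06 z 0.1846 | ax -3.3 lat -1.1 z 7.7
left 5.5 lat 0.03 z 0.1846 | ax -3.1 lat -0.9 z 7.1
left 4.0 lat 0.06 z 0.1846 | ax -3.3 lat -0.6 z 7.2
left 2.5 lat 0.04 z 0.1846 | ax -3.6 lat -1.0 z 7.4
left 1.1 lat 0.06 z 0.1847 | ax -3.3 lat -1.1 z 7.8
left -0.4 lat 0.04 z 0.1846 | ax -3.2 lat -1.1 z 7.3
left -1.2 lat 0.08 z 0.1848 | ax -5.9 lat -0.4 z 6.7
left -1.4 lat 0.00 z 0.1850 | ax -10.2 lat -0.9 z 5.2
stop
24.8667 [0.75369196 0.28550982 0.1825    ]
```

```bash
cat > lift.py <<'E'
from h import *
b=np.load('b.npy');cmd=np.load('cmd.npy')
F=lambda n=5:np.mean([(m.hold(.02),rd())[1] for _ in range(n)],0)-b
tgt=np.array([.7872,.2932,0])+u*.0289
cmd[:2]-=u[:2]*.0026;m.servo_line(cmd,o,rate=.02)
for i in range(14):
    f=F();p=np.array(m.get_position());r=(tgt-p)@u
    print('cmd %.4f left %.1f lat %.2f z %.4f | ax %.1f lat %.1f z %.1f'%(cmd[2],r*1e3,(p-tgt)@v*1e3,p[2],f@u,f@v,f[2]))
    if f[2]<.3: break
    cmd[2]+=.0005 if f[2]<6 else .0007; m.servo_line(cmd,o,rate=.02)
print(m.get_time(),m.get_torque());np.save('cmd.npy',cmd)
c=snap('wrist','w7');i=c['image'][20:270,200:440,::-1];cv2.imwrite('pics/w7c.png',cv2.resize(i,(576,600),interpolation=cv2.INTER_CUBIC))
E
python3 lift.py
```

```text
cmd 0.1825 left -1.0 lat 0.06 z 0.1845 | ax -2.2 lat -1.0 z 9.2
cmd 0.1832 left -1.0 lat 0.07 z 0.1849 | ax -3.1 lat -1.1 z 7.7
cmd 0.1839 left -1.0 lat 0.01 z 0.1854 | ax -2.8 lat -0.9 z 6.5
cmd 0.1846 left -1.0 lat 0.06 z 0.1859 | ax -3.4 lat -1.0 z 5.6
cmd 0.1851 left -1.1 lat 0.06 z 0.1863 | ax -5.6 lat -0.8 z 5.8
cmd 0.1856 left -1.1 lat 0.02 z 0.1867 | ax -6.2 lat -1.0 z 5.1
cmd 0.1861 left -1.1 lat 0.06 z 0.1868 | ax -6.2 lat -1.0 z 4.2
cmd 0.1866 left -1.1 lat 0.00 z 0.1870 | ax -6.9 lat 0.2 z 2.2
cmd 0.1871 left -1.2 lat -0.01 z 0.1871 | ax -7.9 lat -0.6 z 0.6
cmd 0.1876 left -1.2 lat -0.01 z 0.1872 | ax -7.8 lat -0.7 z -0.8
28.2333 [ 0.31847835 -1.22602794  0.03737978]
```

View pics/w7c.png

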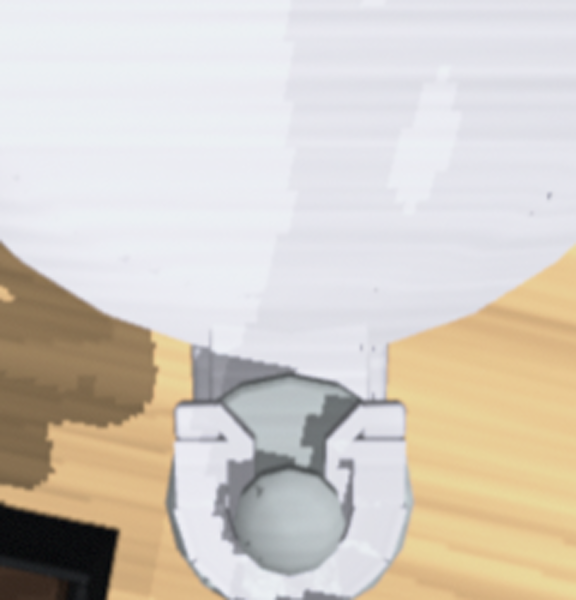

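```bash
python3 - <<'E'
from h import *
b=np.load('b.npy');cmd=np.load('cmd.npy');cmd[2]-=.0003
for k in range(4):
    cmd[:2]-=u[:2]*.0004;m.servo_line(cmd,o,rate=.02);m.hold(.08);f=rd()-b
    print('ax %.1f lat %.1f z %.1f'%(f@u,f@v,f[2]),m.get_torque())
    if f@u>-2.5: break
m.command_gripper(.016,20);m.hold(.1);m.command_gripper(.034);print(rd()-b,m.get_position())
p=np.array(m.get_position());p[2]+=.075;m.servo_line(p,o,rate=.1)
m.hold(.2);c=snap('wrist','w8');s=snap('side');t=snap('top')
f=lambda a,u0,v0,w,h,W,H:cv2.resize(a['image'][v0:v0+h,u0:u0+w,::-1],(W,H),interpolation=cv2.INTER_CUBIC)
cv2.imwrite('pics/w8c.png',np.hstack([f(c,200,60,260,300,400,460),f(s,290,70,140,160,400,460)]))
print(m.get_time(),rd())
E
```

```text
ax -6.5 lat -0.9 z 1.5 [ 0.29988199 -0.93133731 -0.01687172]
ax -6.4 lat -0.1 z 0.7 [ 0.27571048 -0.89109884 -0.00837366]
ax -5.9 lat 0.7 z 1.1 [ 0.26217784 -0.83855791 -0.01045418]
ax -5.6 lat -0.2 z -0.2 [ 0.28128658 -0.86337715  0.04053371]
[ 0.35 -0.7   0.16] [0.75772296 0.28642947 0.1872975 ]
31.525 [0.83 0.36 0.41]
```

View pics/w8c.png

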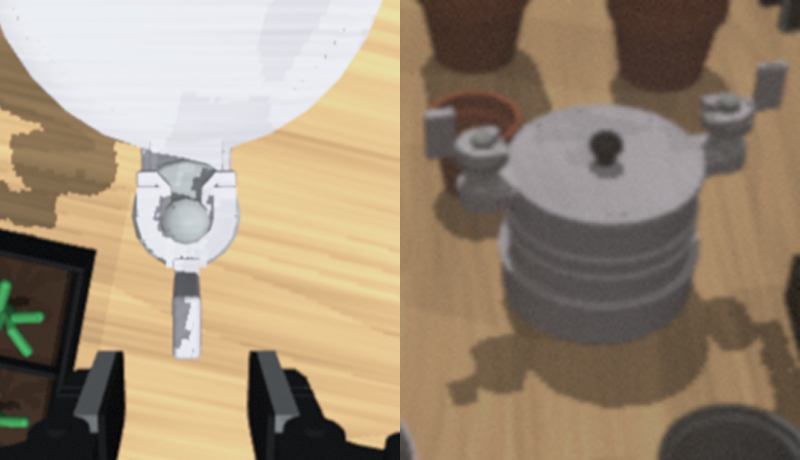

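```bash
python3 - <<'E'
from h import *
print(m.sign_off())
E
```

```text
the job is handed in; nothing more can be done
None
```

The keeper is fitted on the open stud. The feel of the slide stopping at the stud, the 2.5 mm spring lift and the last pictures all show it fully home, locked under the head, level and pointing straight in. The push on the clamp stayed at about 12 N or less in the readings taken. I moved nothing else, though I took no close last look at the other things. I handed it in at about 32 s.

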